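# Fill the scent jar and bring it to the front of the vanity carousel

### The arm

A 6-joint arm with a two-finger parallel gripper is mounted at the origin on the work surface. World frame = base frame: x ahead of the robot, y to its left, z up, the work surface at z = 0. Lengths are in mm, angles in rad, forces in N, time in s.
With the tool pointing down it reaches from about 350 to 975 mm from the base axis. Payload 7.1 kg.
Tool frame: the origin (TCP) lies on the front face of the gripper's body, between the roots of the fingers; the fingertips stand 80 mm ahead of it and the grasp point (between the pads) lies 61 mm ahead of it (env.tips_ahead is the distance from the TCP to the fingertips, in mm); z points along the fingers, y is the line along which they close (so a half turn about z gives the same grasp; the last joint's range is limited). The gripper opens to 88 mm and grips with 3 to 60 N. Pads are 20 mm wide; open, the fingers measure 115 mm over their backs; the gripper's body (75 mm by 178 mm) begins 61 mm behind the grasp point.
Start: joints at [-1.228, 0.423, 1.63, -0, 1.089, -0.019], TCP at [221.241, -584.515, 302.675] pointing down, gripper open.
Joint ranges: [-3, 3], [-0.9, 2.11], [0.09, 2.58], [-1.31, 4.45], [0.11, 2.69], [-2.54, 2.54]. Speed limits (rad/s): [2.39, 2.39, 3.01, 3.14, 3.14, 3.14].

### API

Orientations are given as a unit quaternion [x, y, z, w].
In Python, from station import env, set_gripper, viewer, workorder gives the robot as it stands. Calls block until the motion is done:
- env.reach(position, orientation): joint-space move of the TCP to a pose.
- env.move_l(position, rot=None, rate=150, f_stop=None): straight line of the TCP; rot=None keeps the orientation; rate is the mean speed in mm/s. With f_stop (N) it stops when the force on the tool has changed by that much, and returns True; else False.
- env.move_joints(angles): joint-space move.
- set_gripper(opening): finger opening in mm; the grip force is fixed at half the most; returns when the fingers have stopped.
- env.hold(seconds).
- env.ik(position, orientation): joint angles nearest the present ones, or None.
- env.read_state(): the state.
- viewer.camera(name): name is "scene" or "top" or "wrist"; returns the picture (400x640x3 uint8, blue, green, red); there is no depth.
- viewer.camera_params(name): a dict with "fx", "fy", "cx", "cy" (pixels), "pose" (4x4, takes a point from camera to world coordinates); the wrist camera has in their place "tool_from_camera" (4x4, takes a point from camera to tool coordinates, whose origin is the TCP and whose axes are the flange's). Camera axes: x right, y up, looking along -z (the intrinsics and any distortion apply to the point x, -y, -z); pixel columns grow to the right and rows downward; lengths in mm; the calibration is good to about 2 mm. A picture is of the moment at which its call begins: read the wrist's pose just before it. camera_params takes no time and is no camera call.
A pose or a line that the arm cannot do raises env.IKError and nothing moves.
- workorder.sign_off(): hands the job in; it is judged then, once.
The state is a dict: "time_s": time; "qpos": joint angles; "dq": joint speeds; "tau": joint torques, N m; "tool_pos": TCP position; "orientation": TCP orientation; "force": force on the tool from outside, world axes, zero at the start; "wrist_torque": the same for the moment, N m; "width": finger opening in mm; "grip_force": force on a finger pad.
Only numpy, scipy, OpenCV 4.12 (cv2) and the standard library are available. Lean on these libraries where they do the work, as an engineer would, in place of code of your own. Each camera call takes 0.05 s, during which the arm holds its last target. There are 200 camera calls.

### The job

Tip the four scent stones out of the scoop, through the funnel, into the slim glass jar on the carousel (do not handle the stones with the gripper), and then set the scoop back down flat on the vanity top. Then turn the carousel until the jar with the funnel stands at the middle of the front, the side of the square base that faces the robot, and finish while holding the carousel still there with the gripper, so that I can lift the funnel off and drip in the cologne. Leave the compact, the brush and the cologne bottle where they are.

Things in the scene. Friction and masses are not known exactly. Their poses are not given: they have to be found in the camera images.
- base: the carousel's fixed base: a dark square wooden plate 240 x 240 x 16 mm that does not move; it may be turned by up to 15 degrees. Origin: centre of its underside, on the vanity top and on the carousel's axis; its own -x axis points to the middle of its front side, which faces the robot; z up.
- carousel: all that turns (1.1 kg, upright axis, ball bearing: free, endless, stays where left): birch disc, 236 mm diameter, top 31 mm above the vanity; on it, 80 mm from the axis, 120 degrees apart, the slim funnel jar, a squat white jar, a tall brown bottle. Origin: on the axis, at vanity top; own -x points to the funnel jar, own y along the wide side of the grip. At the start the jar is on the robot's left (+y).
- grip (a point): centre of the flat wooden grip on a 12 mm brass post in the carousel's middle, 210 mm above the vanity top: 14 mm thick (along the carousel's x axis), 60 mm wide (along its y axis), 32 mm tall; it can be pinched from above across its thickness and turns with the carousel. It overtops everything else on the carousel by 45 mm or more.
- funnel_mouth (a point): centre of the funnel's round mouth, level with its rim, 149 mm above the vanity top and 80 mm from the carousel's axis. The mouth is 97 mm wide inside; the cone narrows over 30 mm to a throat 40 mm wide. The funnel is firmly fixed in the jar.
- jar_floor (a point): centre of the inner floor of the slim glass jar below the funnel, 36 mm above the vanity top. Jar: 54 mm outer diameter, 48 mm inside, its rim 79 mm above this floor; upright on the turntable.
- scoop: loose steel scoop (90 g), wooden handle, on the vanity. Origin: under the middle of its pan; own x points out of the mouth, handle to -x, z up. Pan 56 mm wide, walls 40 mm high; floor flat from x = -35 to +25 mm, then rising at 15 degrees to the lip at +65 mm (59 mm wide, 13 mm high): level it keeps the stones in; tipped mouth-down by 45 to 60 degrees they roll out over the lip.
- scoop_handle (a point): point on the scoop's handle to grip it by, 72 mm behind the scoop's origin and 30 mm above its underside; the handle is a level wooden bar 16 mm wide, 14 mm tall, which runs from 43 to 127 mm behind the origin.
- scoop_lip (a point): middle of the scoop's lip, over which the stones leave: 65 mm ahead of the scoop's origin (137 mm ahead of scoop_handle) and 13 mm above its underside.
- stone0_mid (a point): centre of one of the four white scent stones, polished pebbles 18 x 18 x 21 mm, 10 g each, lying in the scoop at the start
- stone1_mid (a point): centre of one of the four white scent stones, polished pebbles 18 x 18 x 21 mm, 10 g each, lying in the scoop at the start
- stone2_mid (a point): centre of one of the four white scent stones, polished pebbles 18 x 18 x 21 mm, 10 g each, lying in the scoop at the start
- stone3_mid (a point): centre of one of the four white scent stones, polished pebbles 18 x 18 x 21 mm, 10 g each, lying in the scoop at the start
- cologne_mid (a point): centre of the cologne bottle (bystander): rectangular glass 34 x 56 mm with a black cap, 104 mm tall; point 50 mm above its underside
- compact: gold powder compact (bystander), 74 mm diameter, standing open with its mirror lid up (78 mm high). Origin: centre of its underside.
- brush: make-up brush (bystander) lying on the vanity, 150 mm long, wooden handle and black bristles. Origin: under the joint of handle and ferrule.

How it is judged (in metres and radians):
On the way, in this order (a step that is already met when the one before it is completed fails the run):
1. all four stones lie in the glass jar, below the funnel (horizontal distance between each of stone0_mid, stone1_mid, stone2_mid, stone3_mid and jar_floor below 0.022 m and z of each of stone0_mid, stone1_mid, stone2_mid, stone3_mid in the frame of jar_floor below 0.062 m), for 0.2 s.
2. the scoop stands flat on the vanity top again, let go (height (world z) of scoop below 0.008 m and angle between scoop's own z axis and vertical below 0.15 rad and linear speed of scoop below 0.03 m/s and contact force between the fingers and scoop below 0.2 N), for 0.2 s.
3. the funnel jar is at the middle of the front and the carousel is held still (y of funnel_mouth in the frame of base between -0.015 and 0.015 m and x of funnel_mouth in the frame of base below -0.05 m and angular speed of carousel below 0.08 rad/s and contact force between the fingers and carousel above 2 N), for 0.2 s.
At the end, for the whole second after the job is handed in: Stones all in the slim jar below the funnel; scoop flat (within 9 degrees) and still on the vanity top, untouched; funnel centre within 15 mm of the line from the axis to the middle of the base's front side; carousel at rest (under 0.08 rad/s), held by the fingers with over 2 N (all of step 1 and all of step 2 and all of step 3); the arm keeps its last pose, push and grip.
It fails at once if the gripper handles a stone (contact force between the fingers and stone0 above 3 N or contact force between the fingers and stone1 above 3 N or contact force between the fingers and stone2 above 3 N or contact force between the fingers and stone3 above 3 N).
It fails at once if the compact, the brush or the cologne bottle is moved by more than 30 mm or knocked over (distance of any of compact, brush, cologne_mid from where it was at the start of the episode above 0.03 m or angle between any of compact, cologne_mid's own z axis and vertical above 0.5 rad).
It also fails if it takes over 64 s, if anything falls off the work surface, if the arm or the gripper's body presses on something with over 40 N, if the wrist force passes 120 N, or if a joint passes its speed limit or range.

## Working session

There is one attempt and no reset: what is moved stays moved. The work goes in short steps, each a Python script; the robot and the scene stay as the last script left them, time stands still between calls to the robot, and variables do not carry over. Pictures are saved under pics/ and viewed, at most 10 in all, crops included, and the job is handed in when it is done.

```bash
mkdir -p pics; ls; python3 - <<'E'
from station import env, viewer
import cv2
for n in ("scene","top"):
    cv2.imwrite(f"pics/{n}0.png",viewer.camera(n)); p=viewer.camera_params(n); print(n,p)
print(viewer.camera_params("wrist"))
print(env.read_state())
E
```

```text
pics
scene {'fx': 466.3843965597689, 'fy': 466.3843965597689, 'cx': 325.40965890612165, 'cy': 195.59317741529637, 'pose': array([[-6.02797580e-01, -5.25331530e-01,  6.00551297e-01,
         1.21669076e+03],
       [ 7.97840648e-01, -4.05570122e-01,  4.46052886e-01,
         5.01234132e+02],
       [ 9.24001819e-03,  7.48023836e-01,  6.63607536e-01,
         8.78719123e+02],
       [ 0.00000000e+00,  0.00000000e+00,  0.00000000e+00,
         1.00000000e+00]])}
top {'fx': 419.77339735237734, 'fy': 419.77339735237734, 'cx': 318.9322565456204, 'cy': 192.14206058031942, 'pose': array([[ 3.31726335e-02,  9.78132911e-01, -2.05318253e-01,
         3.64356692e+02],
       [-9.99446408e-01,  3.19428636e-02, -9.30215999e-03,
         4.93090459e+00],
       [-2.54029590e-03,  2.05513167e-01,  9.78651054e-01,
         1.10274072e+03],
       [ 0.00000000e+00,  0.00000000e+00,  0.00000000e+00,
         1.00000000e+00]])}
{'fx': 348.4529949416845, 'fy': 348.4529949416845, 'cx': 322.31032014153124, 'cy': 195.09426338714732, 'tool_from_camera': array([[ 4.74206689e-04,  9.57246069e-01,  2.89274504e-
[... 279 characters left out ...]
+00]])}
{'time_s': 0.1, 'qpos': array([-1.22796830e+00,  4.23755165e-01,  1.63056360e+00,  3.68632360e-06,
        1.08860064e+00, -1.89906286e-02]), 'dq': array([ 0.00110277, -0.00238056, -0.00260388, -0.00044526, -0.00200111,
       -0.00061586]), 'tau': array([-9.74571522e-04, -5.45614600e+01, -2.74325430e+01,  6.45045494e-02,
        1.88511098e-02, -5.42910186e-05]), 'tool_pos': array([ 221.1407873 , -584.17451655,  302.00477618]), 'orientation': array([ 9.83680427e-01,  1.79923252e-01, -1.05332767e-04, -6.54959680e-04]), 'force': array([-0.02744242,  0.34457589, -0.21659696]), 'wrist_torque': array([-0.00791964, -0.05319773,  0.010254  ]), 'grip_force': 0.0, 'width': 87.60500119916905}
```

View pics/top0.png

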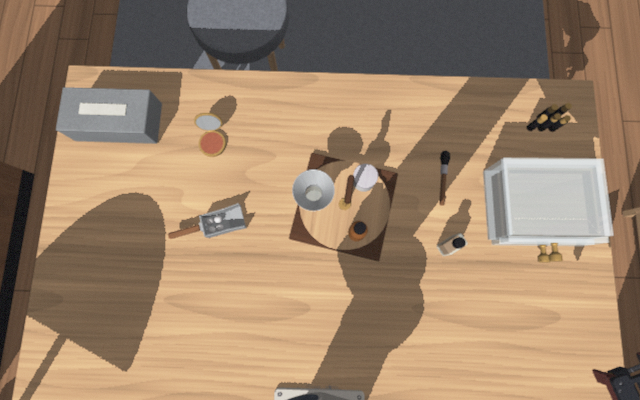

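View pics/scene0.png

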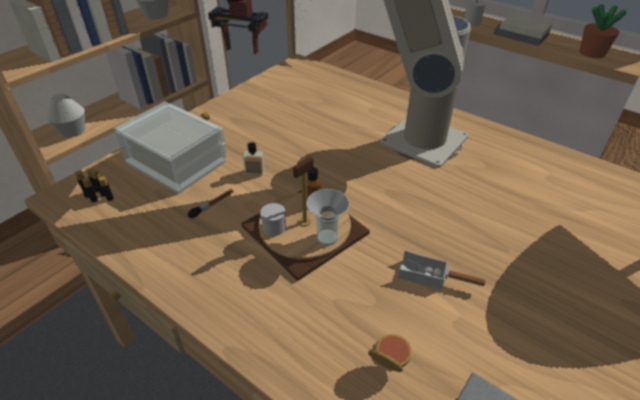

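The top view shows the scoop at about (222,221) with its handle end at (170,235), the funnel at (313,190), the grip at (350,190) and the base corners at (310,155), (397,173), (380,258) and (291,240). The compact is at (212,143). I'll enlarge this area.

```bash
python3 - <<'E'
import cv2, numpy as np
t=cv2.imread("pics/top0.png")
a=cv2.resize(t[140:270,280:410],None,fx=4.4,fy=4.4,interpolation=cv2.INTER_CUBIC)
b=cv2.resize(t[195:245,160:255],None,fx=8,fy=8,interpolation=cv2.INTER_CUBIC)
cv2.imwrite("pics/a.png",a);cv2.imwrite("pics/b.png",b)
E
```

```text
(no output)
```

View pics/a.png

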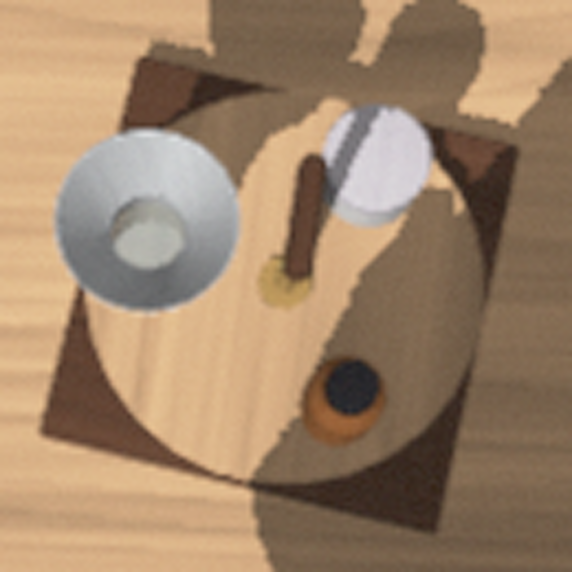

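View pics/b.png

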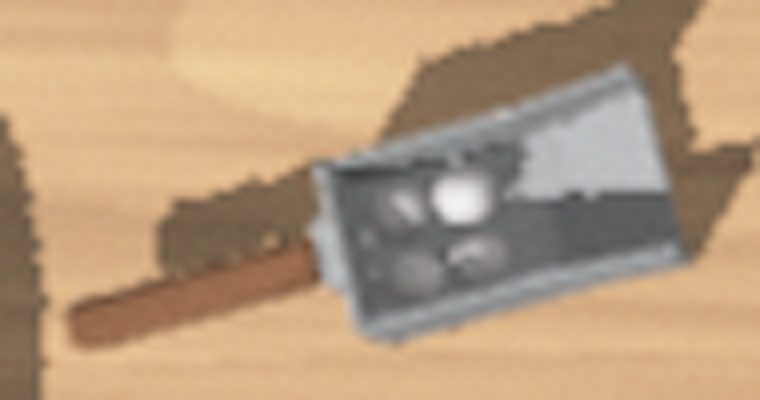

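The enlarged crops are clear. Base corners in crop a are at (143,58), (518,150), (435,532) and (42,435), with the funnel rim centred at (147,220). In crop b the handle runs from (78,325) to (315,258), and the wall tops are at (318,165), (362,338), (628,68) and (688,262).

```bash
cat > h.py <<'E'
import numpy as np
from station import env, set_gripper, viewer, workorder
from scipy.spatial.transform import Rotation as R
def px2w(p,u,v,z,T=None):
    T=p["pose"] if T is None else T
    d=T[:3,:3]@np.array([(u-p["cx"])/p["fx"],-(v-p["cy"])/p["fy"],-1.]); o=T[:3,3]
    return o+d*(z-o[2])/d[2]
E
python3 - <<'E'
from h import *
np.set_printoptions(precision=1,suppress=True)
p=viewer.camera_params("top")
A=lambda u,v,z:px2w(p,280+(u+.5)/4.4-.5,140+(v+.5)/4.4-.5,z)
B=lambda u,v,z:px2w(p,160+(u+.5)/8-.5,195+(v+.5)/8-.5,z)
c=np.array([A(u,v,16) for u,v in((143,58),(518,150),(435,532),(42,435))])
print(c, c.mean(0)); 
for i in range(4):
    d=c[(i+1)%4]-c[i]; print(np.linalg.norm(d),np.degrees(np.arctan2(d[1],d[0])))
f=A(147,220,149);m=c.mean(0);d=f-m;print("funnel",f,np.linalg.norm(d[:2]),np.degrees(np.arctan2(d[1],d[0])))
g0=A(313,157,226);g1=A(299,268,226);print("grip",g0,g1,(g0+g1)/2)
he=B(78,325,37);hs=B(315,258,37);w=[B(*q,40) for q in((318,165),(362,338),(628,68),(688,262))]
print("handle",he,hs,np.degrees(np.arctan2(*(hs-he)[1::-1])),np.linalg.norm(hs-he));print(*w)
r=(w[0]+w[1])/2;l=(w[2]+w[3])/2;print(r,l,np.linalg.norm(r-l),np.degrees(np.arctan2(*(l-r)[1::-1])))
p2=viewer.camera_params("top");print("compact",px2w(p,212,145,10),px2w(p,208,122,70))
E
```

```text
[[ 700.2   37.3   16. ]
 [ 649.4 -192.2   16. ]
 [ 418.8 -142.8   16. ]
 [ 467.5   88.1   16. ]] [559.  -52.4  16. ]
235.00496572633065 -102.47311409361077
235.89400062745347 167.9195057980484
236.06793672564459 78.09097915490912
238.21325052996852 -12.337236910212026
funnel [570.   27.9 149. ] 81.09252189559268 82.17585826702361
grip [587.6 -53.9 226. ] [532.1 -48.2 226. ] [559.8 -51.  226. ]
handle [463.8 391.5  37. ] [487.6 318.1  37. ] -72.02048762201835 77.11698633796912
[517.1 319.   40. ] [462.4 300.   40. ] [551.8 222.1  40. ] [489.9 198.5  40. ]
[489.7 309.5  40. ] [520.8 210.3  40. ] 103.95624651620153 -72.58434738513809
compact [715.3 311.   10. ] [758.3 310.   70. ]
```

The measurements agree: axis (559.5,-52), base yaw about -12.3°, funnel at 82° about the axis, and scoop origin (501,273) with heading -72.3°. Next I'll check which pour headings the arm can reach.

```bash
cat >> h.py <<'E'
AX=np.array([559.5,-52.]); FUN=np.array([569.5,28.5]); SO=np.array([501.,273.,0]); SH=-72.3
def pose(lip=None,head=0,tip=0,origin=None,half=True,grasp=-72.):
    """TCP pose holding the scoop handle; scoop heading/tip in deg, given lip or origin position"""
    S=R.from_euler("ZY",[head,tip],degrees=True)
    o=np.array(origin,float) if lip is None else np.array(lip,float)-S.apply([65,0,13])
    G=S*R.from_euler("X",180,degrees=True)
    if half: G=G*R.from_euler("Z",180,degrees=True)
    return o+S.apply([grasp,0,30+61]),G.as_quat()
E
python3 - <<'E'
from h import *
np.set_printoptions(precision=2,suppress=True)
for half in(True,False):
    print("pick",half,env.ik(*pose(origin=SO,head=SH,half=half)))
    for hd in range(-180,180,15):
        h=np.array([np.cos(np.radians(hd)),np.sin(np.radians(hd))])
        lip=[*(FUN-20*h),156]
        q=[env.ik(*pose(lip=lip,head=hd,tip=t,half=half)) for t in(0,30,60)]
        if all(x is not None for x in q): print(half,hd,*q)
E
```

```text
pick True [ 0.6   0.68  1.81 -0.    0.66  0.29]
True -180 [0.02 0.64 1.42 0.   1.07 1.59] [ 0.03  0.37  1.82 -0.04  0.43  1.63] [ 0.04  0.27  2.2   3.24  0.37 -1.64]
True -165 [0.08 0.64 1.43 0.   1.07 1.39] [0.02 0.38 1.82 0.27 0.45 1.12] [-0.07  0.28  2.19  2.42  0.44 -1.07]
True -150 [0.13 0.62 1.46 0.   1.06 1.18] [0.02 0.38 1.81 0.49 0.54 0.69] [-0.17  0.3   2.14  1.9   0.63 -0.79]
True -135 [0.19 0.6  1.51 0.   1.04 0.97] [0.01 0.38 1.81 0.61 0.65 0.36] [-0.24  0.34  2.07  1.57  0.84 -0.7 ]
True -120 [0.23 0.56 1.57 0.   1.01 0.75] [0.01 0.38 1.8  0.66 0.79 0.1 ] [-0.28  0.4   1.98  1.34  1.04 -0.68]
True -105 [0.27 0.52 1.65 0.   0.97 0.53] [ 0.    0.39  1.79  0.65  0.92 -0.13] [-0.29  0.45  1.88  1.16  1.24 -0.7 ]
True -90 [ 0.3   0.47  1.74 -0.    0.93  0.3 ] [ 0.    0.39  1.79  0.61  1.05 -0.33] [-0.28  0.51  1.78  1.    1.42 -0.75]
True -75 [ 0.31  0.42  1.83 -0.    0.9   0.05] [ 0.    0.4   1.78  0.55  1.17 -0.53] [-0.25  0.56  1.68  0.86  1.59 -0.82]
True -60 [ 0.3   0.36  1.92 -0.    0.86 -0.22] [ 0.01  0.41  1.77  0.47  1.28 -0.73] [-0.21  0.61  1.59  0.72  1.75 -0.91]
[... 1992 characters left out ...]
 0.85  0.28] [ 0.05  0.41  1.77 -0.45  1.3   0.77] [ 0.25  0.62  1.55 -0.68  1.79  0.93]
False 75 [-0.25  0.4   1.86 -0.    0.88  0.01] [ 0.05  0.4   1.77 -0.54  1.2   0.57] [ 0.3   0.58  1.64 -0.83  1.63  0.83]
False 90 [-0.24  0.45  1.77 -0.    0.92 -0.24] [ 0.06  0.4   1.78 -0.6   1.08  0.38] [ 0.33  0.53  1.74 -0.97  1.46  0.75]
False 105 [-0.22  0.5   1.68  0.    0.96 -0.48] [ 0.06  0.39  1.79 -0.65  0.95  0.18] [ 0.34  0.47  1.84 -1.12  1.28  0.7 ]
False 120 [-0.18  0.55  1.6   0.    0.99 -0.71] [ 0.05  0.39  1.8  -0.66  0.82 -0.04] [ 0.34  0.42  1.94 -1.3   1.09  0.67]
False 165 [-0.03  0.63  1.44  0.    1.07 -1.34] [ 0.04  0.38  1.82 -0.33  0.47 -1.01] [0.16 0.28 2.17 4.01 0.48 0.98]
```

```bash
python3 - <<'E'
from h import *
import cv2
np.set_printoptions(precision=2,suppress=True)
s=env.read_state(); p=s["tool_pos"]
env.move_l([p[0],p[1],420],rate=250)
P,Q=pose(origin=SO,head=SH)
env.reach(P+[0,0,329],Q)
env.move_l(P+[0,0,90],rate=250)
set_gripper(60)
s=env.read_state()
cv2.imwrite("pics/w1.png",viewer.camera("wrist")); print(s["time_s"],s["tool_pos"],s["orientation"],P,Q)
# expected pixels of key scoop points
k=viewer.camera_params("wrist"); T=np.eye(4);T[:3,:3]=R.from_quat(s["orientation"]).as_matrix();T[:3,3]=s["tool_pos"];T=T@k["tool_from_camera"]
S=R.from_euler("Z",SH,degrees=True)
for n,l in dict(hend=[-127,0,37],hfront=[-43,0,37],lipL=[65,29.5,13],lipR=[65,-29.5,13],hp=[-72,0,37]).items():
    c=T[:3,:3].T@(SO+S.apply(l)-T[:3,3]); print(n,k["cx"]-k["fx"]*c[0]/c[2],k["cy"]+k["fy"]*c[1]/c[2])
E
```

```text
5.8 [479.11 341.6  181.03] [0.59 0.81 0.   0.  ] [479.11 341.59  91.  ] [-0.59 -0.81  0.    0.  ]
hend 321.9205243073358 130.9672459985024
hfront 321.8966776864819 250.45006495586654
lipL 355.9654521593327 351.90175742086683
lipR 287.8316685287455 351.88235647574925
hp 321.9043631875737 211.94207922602652
```

View pics/w1.png

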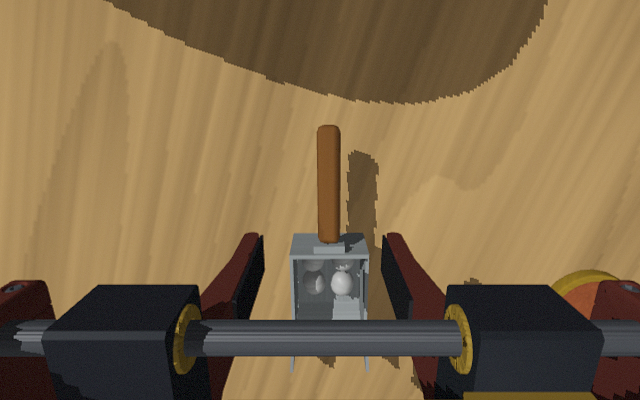

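The wrist view shows the handle from (328,126) to (330,243), against an expected (322,131) to (322,250). The scoop is therefore about 5 mm to the +x side and 4 mm further back. I'll correct for that, grasp, lift and carry it to a pose above the funnel.

```bash
sed -i 's/SO=np.array(\[501.,273.,0\]); SH=-72.3/SO=np.array([504.3,278.,0]); SH=-72.6/' h.py; python3 - <<'E'
from h import *
import cv2
np.set_printoptions(precision=2,suppress=True)
P,Q=pose(origin=SO,head=SH)
env.move_l(P+[0,0,60],Q,rate=150)
print(env.move_l(P,Q,rate=100,f_stop=8), env.read_state()["force"])
set_gripper(0)
s=env.read_state(); print(s["width"],s["grip_force"],s["tool_pos"],s["time_s"])
env.move_l(P+[0,0,215],Q,rate=150)
h=np.array([np.cos(np.radians(SH)),np.sin(np.radians(SH))])
P2,Q2=pose(lip=[*(FUN-20*h),205],head=SH)
env.move_l(P2,Q2,rate=150)
s=env.read_state(); print(s["width"],s["tool_pos"],P2,s["time_s"])
a=cv2.resize(viewer.camera("top")[120:280,220:420],None,fx=3.5,fy=3.5,interpolation=cv2.INTER_CUBIC)
b=cv2.resize(viewer.camera("scene")[120:300,240:440],None,fx=3,fy=3,interpolation=cv2.INTER_CUBIC)
cv2.imwrite("pics/ab.png",cv2.resize(np.vstack([a[:520],np.pad(b[:520],((0,0),(0,100),(0,0)))]) if 0 else np.hstack([cv2.resize(a,(400,320)),cv2.resize(b,(400,360))[:320]]),None,fx=1,fy=1))
cv2.imwrite("pics/w2.png",viewer.camera("wrist"))
E
```

```text
False [ 0.84  0.45 -0.53]
15.738294292291819 29.99650329351425 [482.78 346.73  91.04] 7.7083
15.956868870430016 [522.51 178.84 283.11] [522.55 178.32 283.  ] 10.6083
```

View pics/ab.png

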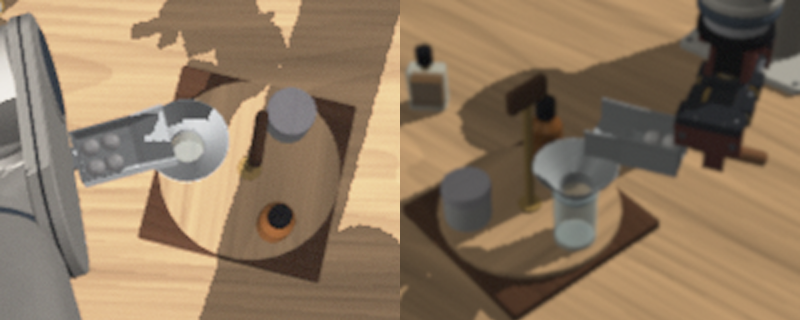

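The scoop is level with all four stones in it, its lip just on the near side of the funnel centre, and parallax accounts for the apparent offset. Now I'll tip it in steps about the lip.

```bash
python3 - <<'E'
from h import *
import cv2
np.set_printoptions(precision=2,suppress=True)
h=np.array([np.cos(np.radians(SH)),np.sin(np.radians(SH))])
W=[(10,188),(18,172),(24,166),(30,162),(36,160),(42,158),(48,157),(55,157)]
last=pose(lip=[*(FUN-20*h),205],head=SH)[0]
for t,z in W:
    P,Q=pose(lip=[*(FUN-20*h),z],head=SH,tip=t)
    env.move_l(P,Q,rate=max(np.linalg.norm(P-last)/0.9,5)); last=P
s=env.read_state(); print(s["time_s"],s["force"],s["width"],s["tool_pos"],P)
env.hold(0.7)
print(env.read_state()["time_s"])
a=cv2.resize(viewer.camera("top")[140:260,240:390],(400,320),interpolation=cv2.INTER_CUBIC)
b=cv2.resize(viewer.camera("scene")[150:270,270:420],(400,320),interpolation=cv2.INTER_CUBIC)
cv2.imwrite("pics/ab2.png",np.hstack([a,b]))
E
```

```text
19.1583 [ 0.45  0.11 -0.23] 15.683825972420427 [559.08  61.7  314.02] [559.13  61.6  313.96]
19.8583
```

View pics/ab2.png

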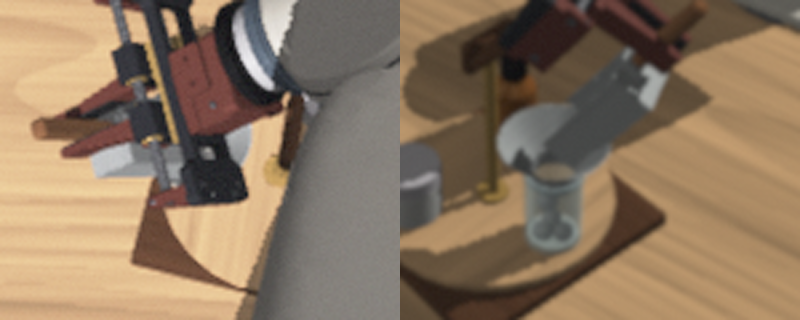

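The scene view shows stones at the jar's bottom, near (550,228). I'll level the scoop above the funnel and count them.

```bash
python3 - <<'E'
from h import *
import cv2
h=np.array([np.cos(np.radians(SH)),np.sin(np.radians(SH))])
P,Q=pose(lip=[*(FUN-20*h),185],head=SH,tip=40); env.move_l(P,Q,rate=60)
P,Q=pose(lip=[*(FUN-60*h),230],head=SH,tip=0); env.move_l(P,Q,rate=110)
print(env.read_state()["time_s"])
a=cv2.resize(viewer.camera("top")[150:240,220:340],(400,300),interpolation=cv2.INTER_CUBIC)
b=cv2.resize(viewer.camera("scene")[180:255,290:390],(400,300),interpolation=cv2.INTER_CUBIC)
cv2.imwrite("pics/ab3.png",np.hstack([a,b]))
E
```

```text
22.1333
```

View pics/ab3.png

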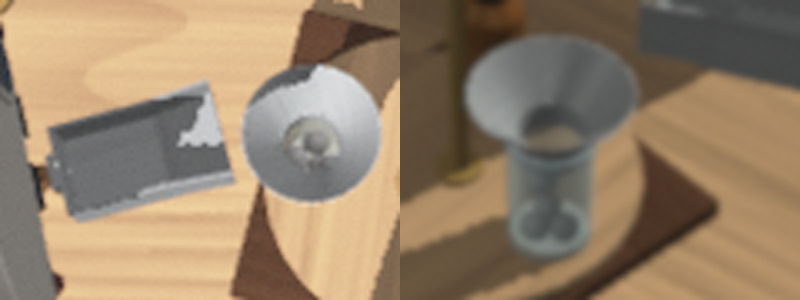

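```bash
python3 - <<'E'
from h import *
np.set_printoptions(precision=1,suppress=True)
a,b=viewer.camera_params("top"),viewer.camera_params("scene")
for z in range(36,125,10): print(z,px2w(a,314.5,192,z)[:2],px2w(b,326,226,z)[:2],px2w(b,325.5,235.5,z)[:2])
# predicted pixels of the jar axis in scene
T=np.linalg.inv(b["pose"])
for z in(36,46,62,80,98,115,149):
    c=T[:3]@[*FUN,z,1]; print(z,b["cx"]-b["fx"]*c[0]/c[2],b["cy"]+b["fy"]*c[1]/c[2])
E
```

```text
36 [588.2  26.6] [545.9   6. ] [573.1  25. ]
46 [586.1  26.4] [553.8  11.9] [580.7  30.6]
56 [584.   26.2] [561.8  17.8] [588.3  36.3]
66 [581.9  26. ] [569.7  23.7] [596.   41.9]
76 [579.8  25.8] [577.7  29.5] [603.6  47.6]
86 [577.7  25.6] [585.7  35.4] [611.2  53.2]
96 [575.6  25.4] [593.6  41.3] [618.9  58.9]
106 [573.5  25.2] [601.6  47.2] [626.5  64.5]
116 [571.4  25. ] [609.5  53. ] [634.2  70.2]
36 327.49120647243865 235.30103450081444
46 327.5405994179536 232.50174108629557
62 327.6208226339843 227.9551744058766
80 327.7128764750743 222.7381194508057
98 327.80689801636817 217.40954714917987
115 327.8975603381994 212.271355089543
149 328.08454732352453 201.67406369167148
```

The scoop is empty. The top stone triangulates to z≈75, 39 mm above the jar floor, so all four are in the jar. Next I'll put the scoop back, then hover over the grip and look.

```bash
python3 - <<'E'
from h import *
import cv2
np.set_printoptions(precision=2,suppress=True)
P,Q=pose(origin=SO,head=SH)
env.move_l(P+[0,0,215],Q,rate=180)
env.move_l(P+[0,0,15],Q,rate=180)
print(env.move_l(P+[0,0,-1],Q,rate=25,f_stop=4),env.read_state()["tool_pos"])
set_gripper(50); env.hold(0.2)
env.move_l(P+[0,0,100],Q,rate=150)
s=env.read_state(); k=viewer.camera("wrist"); cv2.imwrite("pics/w3.png",k)
env.move_l(P+[0,0,300],Q,rate=250)
G=(R.from_euler("Z",-7.8,degrees=True)*R.from_euler("X",180,degrees=True)).as_quat()
set_gripper(70)
env.reach([*AX,380],G)
s=env.read_state(); print(s["time_s"],s["tool_pos"],s["qpos"],s["force"])
w=viewer.camera("wrist"); cv2.imwrite("pics/w4.png",np.hstack([cv2.resize(k,(400,250)),cv2.resize(w,(400,250))]))
w=viewer.camera_params("wrist"); T=np.eye(4);T[:3,:3]=R.from_quat(s["orientation"]).as_matrix();T[:3,3]=s["tool_pos"];T=T@w["tool_from_camera"]
for l in([-7,-30],[7,-30],[7,30],[-7,30],[0,0]):
    q=R.from_euler("Z",82.2-180,degrees=True).apply([*l,0])+[*AX,226]
    c=T[:3,:3].T@(q-T[:3,3]); print(l,(w["cx"]-w["fx"]*c[0]/c[2])/1.6+400,(w["cy"]+w["fy"]*c[1]/c[2])/1.6)
E
```

```text
True [482.58 346.77  90.66]
29.75 [559.63 -51.38 380.09] [-0.11  0.25  1.69  0.    1.2   1.59] [0.6  0.26 0.11]
[-7, -30] 596.5917836379076 153.0089494006878
[7, -30] 608.4406974795993 153.03544359578888
[7, 30] 609.0624343015608 103.1590699813569
[-7, 30] 596.3564824328682 103.1307718161849
[0, 0] 602.6094708522701 128.95399107413155
```

View pics/w4.png

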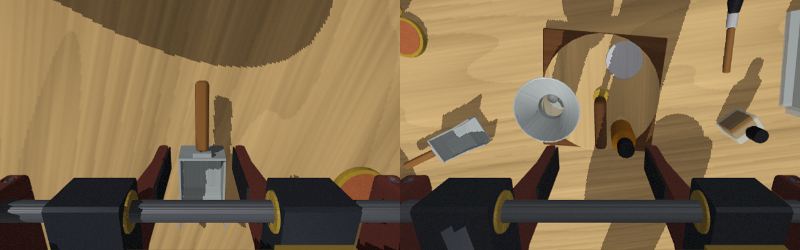

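The scoop lies flat and empty. The grip in the right half spans about x 594–606, y 97–148, against an expected 596–608, 103–153. So the axis is about 5 mm further in +x and 3 mm further in +y, the same top-camera bias I saw with the scoop. I'll pinch there and check the force.

```bash
python3 - <<'E'
from h import *
np.set_printoptions(precision=2,suppress=True)
A=np.array([564,-49.])
G=(R.from_euler("Z",-7.8,degrees=True)*R.from_euler("X",180,degrees=True)).as_quat()
env.move_l([*A,380],G,rate=100)
f0=env.read_state()["force"]
print(env.move_l([*A,273],rate=120,f_stop=8))
set_gripper(0); env.hold(.2)
s=env.read_state(); print(s["time_s"],s["force"]-f0,s["wrist_torque"],s["width"],s["grip_force"],s["tool_pos"])
E
```

```text
False
32.1917 [ 0.23 -8.98  1.13] [-0.89  0.2   0.01] 13.958770063271675 29.997481405735016 [563.75 -50.29 272.94]
```

```bash
python3 - <<'E'
from h import *
import cv2
np.set_printoptions(precision=2,suppress=True)
A=np.array([564,-50.5])
q=lambda a:(R.from_euler("Z",a,degrees=True)*R.from_euler("X",180,degrees=True)).as_quat()
for a in np.linspace(-7.8,77.7,10):
    env.reach([*A,273],q(a)); env.hold(.05)
    s=env.read_state(); f=s["force"]; A=A+np.clip(f[:2]*.1,-1,1)
    print(round(a,1),s["time_s"],f,A,s["wrist_torque"][2])
env.hold(.3)
s=env.read_state();print(s["time_s"],s["force"],s["tool_pos"],s["grip_force"],s["width"])
cv2.imwrite("pics/t2.png",viewer.camera("top"))
cv2.imwrite("pics/ab5.png",np.hstack([cv2.resize(viewer.camera("top")[150:270,280:400],(400,400),interpolation=cv2.INTER_CUBIC),cv2.resize(viewer.camera("scene")[140:290,235:385],(400,400),interpolation=cv2.INTER_CUBIC)]))
E
```

```text
-7.8 32.4917 [-2.51  0.01  0.74] [563.75 -50.5 ] 0.03974615163548277
1.7 32.825 [-1.27  0.81  0.26] [563.62 -50.42] 0.0002759846825034773
11.2 33.1583 [-0.13  1.74 -0.02] [563.61 -50.24] 0.013539610530502861
20.7 33.4917 [-0.59  1.49 -0.72] [563.55 -50.09] -0.04705317764450144
30.2 33.825 [ 0.19  2.34 -1.47] [563.57 -49.86] 0.024353249747755976
39.7 34.1583 [-1.04  0.74 -0.22] [563.46 -49.79] -0.004868401513420538
49.2 34.4917 [ 0.35  0.39 -1.26] [563.5  -49.75] -0.026049519465742237
58.7 34.825 [-1.13  0.82 -1.89] [563.39 -49.66] -0.011718614406058443
68.2 35.1583 [-2.18  0.44 -1.03] [563.17 -49.62] 0.03468919147812065
77.7 35.4917 [-1.53  0.03 -2.06] [563.02 -49.62] 0.03827033634277838
35.7917 [-1.25  0.43 -1.78] [563.14 -49.66 272.95] 29.997951686382294 13.95496139125089
```

View pics/ab5.png

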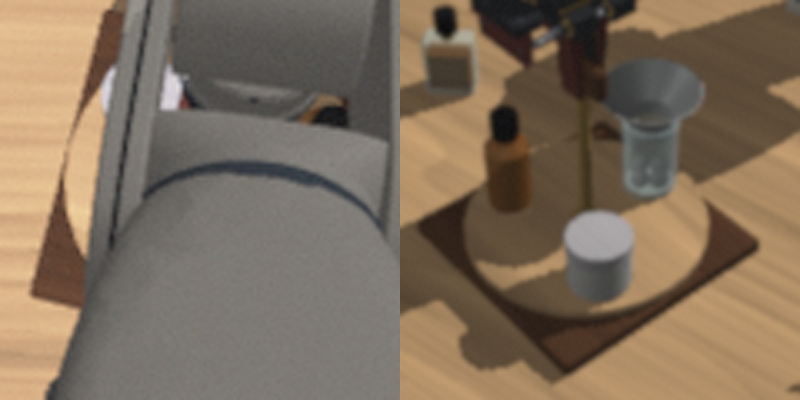

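The scene view shows the funnel jar on the robot's side, with its rim centred at about (655,92) and the base's corners at about (418,230), (568,362) and (757,243). I'll check the angle from those.

```bash
python3 - <<'E'
from h import *
np.set_printoptions(precision=1,suppress=True)
b=viewer.camera_params("scene")
S=lambda u,v,z:px2w(b,235+(u-400)*.375,140+v*.375,z)
c=[S(418,230,16),S(568,360,16),S(757,243,16)]; m=(c[0]+c[2])/2; f=S(655,92,149)
print(*c,m,f)
for i in(0,1):
    d=c[i+1]-c[i]; print(np.linalg.norm(d),np.degrees(np.arctan2(d[1],d[0])))
for A in(m[:2],np.array([563.2,-49.7])):
    d=f[:2]-A; print(A,np.linalg.norm(d),np.degrees(np.arctan2(d[1],d[0])))
# refined start angle using top image with known bias
s=env.read_state();print(np.degrees(np.arctan2(*R.from_quat(s["orientation"]).as_matrix()[1::-1,0])))
E
```

```text
[ 663.8 -178.    16. ] [698.2  39.2  16. ] [477.5  92.7  16. ] [570.6 -42.6  16. ] [485.4 -26.6 149. ]
219.94993415243204 80.98867284825582
227.14263061543025 166.37065720984148
[570.6 -42.6] 86.7364663437387 169.3432398373023
[563.2 -49.7] 81.17895214281498 163.47332513287495
77.66727703276742
```

```bash
python3 -c "
from h import *
print(env.read_state()['time_s'],workorder.sign_off())"
```

```text
the job is handed in; nothing more can be done
35.9417 None
```

I handed the job in at 35.9 s with all four stones in the slim jar, the scoop set back down flat and let go, and the gripper holding the funnel jar at the front middle, within about 4° by camera (limit about 11°); the sign-off returned no verdict.

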